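# Pop open the wide storage caddy and steady its lid

### The job

Two steel caddies with push-button lids stand on the worktop. Open the wider one: press its button and let the lid spring up freely, then steady the sprung lid with the fingertips and lead it gently back until it rests fully open by itself. Do not press the narrower caddy's button.

Things in the scene. Friction and masses are not known exactly. Their poses are not given: they have to be found in the camera images.
- wide_caddy: The caddy to open: steel box, black base band, fixed; x -85 to +80 mm, 150 wide (y), 105 high. The other is alike but 90 wide; either may stand left. Origin: centre of underside, on the worktop; z up; -x is its front, roughly towards the robot. Button axis at x = -62, y = 0, on a front ledge (x -85 to -37, 103 high). Lid hinged along y at x = +79, z = 108 mm.
- wide_caddy_button (a joint): Round steel push button, 26 mm across, in a black collar (42 mm across, top at 115 mm) on the front ledge of the wide caddy; its top is 125 mm above the worktop. Value in m: 0 = up, 0.006 = fully down (about 4.5 N; it springs back). It releases the lid after about 4 mm.
- wide_caddy_lid (a joint): Steel lid 112 x 150 x 6 mm, 0.2 kg. Value in rad: 0 = shut (front edge at caddy x = -33 mm), grows as it opens up and back. Released, it springs to about 1.2 and hovers there, front edge at about x = +37, z = 212 mm. About 1 N on that edge or the underside, which faces the front, pushes it on back; past 1.57 (upright) it falls to its stop at 1.85, fully open, and stays.
- slim_caddy_button (a joint): The same kind of button on the narrower (90 mm) caddy, to be left alone. Value in m: 0 = up, 0.006 = fully down.

How it is judged:
On the way, in this order (a step that is already met when the one before it is completed fails the run):
1. the wide caddy's button is pressed (value of joint wide_caddy_button above 0.003 m).
2. its lid has sprung up by itself, with no finger on it (value of joint wide_caddy_lid above 0.6 rad and contact force between the fingers and wide_caddy_lid below 0.05 N), for 0.2 s.
3. the fingers bear on the sprung lid and steady it (contact force between the fingers and wide_caddy_lid above 0.1 N and value of joint wide_caddy_lid above 0.5 rad and velocity of joint wide_caddy_lid below 2.5 rad/s), for 0.15 s.
At the end, for the whole second after the job is handed in: The wide caddy's lid rests fully open by itself, within 10 degrees of its stop (above 1.68 rad), and still (value of joint wide_caddy_lid above 1.68 rad and velocity of joint wide_caddy_lid between -0.1 and 0.1 rad/s); the robot touches nothing.
It fails at once if the narrower caddy's button is pressed (value of joint slim_caddy_button above 0.003 m).
It fails at once if the lid is flung back (over 5 rad/s when nearly upright) (value of joint wide_caddy_lid above 1.4 rad and velocity of joint wide_caddy_lid above 5 rad/s).
It fails at once if the lid is pushed hard (over 25 N) (contact force between the fingers and wide_caddy_lid above 25 N).
It also fails if it takes over 32 s, if anything falls off the work surface, if the arm or the gripper's body presses on something with over 40 N, if the wrist force passes 120 N, or if a joint passes its speed limit or range.

### The arm

A 6-joint arm with a two-finger parallel gripper is mounted at the origin on a cart in front of the work surface, level with it; the furniture and walls round the work are solid. World frame = base frame: x ahead of the robot, y to its left, z up, the work surface at z = 0. Lengths are in m, angles in rad, forces in N, time in s.
With the tool pointing down it reaches from about 0.3 to 0.875 m from the base axis. Payload 6.4 kg.
Tool frame: the origin (TCP) lies at the very end of the fingers, on their centre line; the grasp point (between the pads) lies 19 mm behind it (env.tcp_to_grasp is the x of the grasp point in the tool frame, in m); x points along the fingers, z is the direction in which the jaws open and shut, and the axes are right-handed (so a half turn about x gives the same grasp; the last joint's range is limited). The gripper opens to 85 mm and grips with 20 to 120 N. Pads are 22 mm wide; open, the fingers measure 114 mm over their backs; the gripper's body (76 mm by 85 mm) begins 54 mm behind the grasp point. The pads swing forward as they close: fully open they stand 13 mm farther back than shut.
Start: joints at [0.986, 0.181, 1.607, -0, 1.354, -0.206], TCP at [0.213, 0.534, 0.231] pointing down, gripper open.
Joint ranges: [-2.99, 2.99], [-0.89, 2.07], [0.3, 2.58], [-1.14, 4.28], [0, 2.63], [-3.12, 3.12]. Speed limits (rad/s): [2.57, 2.57, 3.01, 3.14, 3.14, 3.14].

### API

Orientations are given as [roll, pitch, yaw] about the fixed x, y, z axes, in that order (R = Rz(yaw) Ry(pitch) Rx(roll)).
In Python, from cell import env, eyes gives the robot as it stands.
- The arm moves only by the tool move_arm, never from a script. Its arguments are lists of equal length, an entry for each row: "delta_pos": the shift along the tool's x, y, z in mm, a list of three; "rotation": the turn, a rotation vector about the tool's x, y, z in rad, a list of three. A call has 1 to 10 rows; each row is the pose to reach, as a shift and turn from the pose measured when the call began, along the tool's axes at that moment; what a row does not reach only later rows make up. A row lasts 1/8 s, in which the tool goes at most 62.5 mm and 10.7 degrees, less where a joint would pass 70% of its speed; a pose out of reach is approached as far as the arm can. A call with a gripper value outside its range is refused whole. "grip" is the gripper's target within -1 to 1 (fully open at 1, half-way at 0, shut at -1), set as the call begins (left out, the last holds). The fingers move at their own pace and stop on an object; "newtons" is the grip in N (left out, the last holds). Time passes only in rows, so rows that repeat a pose let the fingers close. It gives the time, the measured TCP pose, the force and the opening at its end, in the units of the state.
- env.observe(): the state, without advancing time (a new reading comes with each control period).
- eyes.camera(name): name is "side" or "top" or "wrist"; returns (picture, depth): 384x512x3 uint8, red, green, blue; 384x512 float32, m along the optical axis (not along the pixel's ray), 0 where there is no reading.
- eyes.camera_model(name): a dict with "fx", "fy", "cx", "cy" (pixels), "world_to_cam" (4x4, takes a point from world to camera coordinates). Camera axes: x right, y up, looking along -z (the intrinsics and any distortion apply to the point x, -y, -z); pixel columns grow to the right and rows downward; lengths in m; the calibration is good to about 2 mm. The wrist camera is an equidistant fisheye: a pixel r from the principal point sees the ray r / f radians off the axis. A picture is of the moment at which its call begins: read the wrist's pose just before it. camera_model takes no time and is no camera call; for the wrist camera it gives the pose at the moment of the call.
- env.hand_in(): hands the job in, once; it reports no verdict.
Trained networks look in the newest picture that a camera, given by its name, has taken for a name from the list of things; names that differ only in an ending like _2 or _b are one class to them, and where a whole thing is asked for, a point or a joint stands for the part that bears it (a point fixed in the world has none). Each returns a list of dicts, best first, with "p" (0 to 1); they miss things now and then, are a little off and sometimes report something else, mostly with a low value. They report only what shows in the picture. A call takes as long as a camera call.
- eyes.boxes_of(camera, query): "xyz" ([x, y, z] in m, in world coordinates, good to about 4 mm: the middle of the surface that is visible of it).
- eyes.cut_out(camera, query): "pixels" (384x512 bool, what is visible of it).
- eyes.landmark_of(camera, query): "xyz" ([x, y, z] in m, in world coordinates, good to about 4 mm: a listed point, or the origin of a listed thing).
The state is a dict: "time": time; "joints": joint angles; "qd": joint speeds; "joint_torque": joint torques, N m; "ee_pos": TCP position; "tcp_rot": TCP orientation; "wrist_force": force on the tool from outside, world axes, zero at the start; "torque": the same for the moment, N m; "grip_width": finger opening in m.
Only numpy, scipy, OpenCV 4.12 (cv2) and the standard library are available. Lean on these libraries where they do the work, as an engineer would, in place of code of your own. Each camera call takes 0.05 s, during which the arm holds its last target.

## Working session

There is one attempt and no reset: what is moved stays moved. The work goes in short steps, Python scripts to look and compute and a tool call to move; the robot and the scene stay as the last step left them, time stands still between calls to the robot, and variables do not carry over. Pictures are saved under pics/ and viewed, and the job is handed in when it is done.

Besides the shell and the picture viewer there is one more tool, called after "Call:" in YAML: its name, and indented under it one key for each argument. move_arm: Moves the arm, as the interface text tells. Its arguments: {"type":"object","properties":{"delta_pos":{"type":"array","items":{"type":"array","items":{"type":"number"}}},"rotation":{"type":"array","items":{"type":"array","items":{"type":"number"}}},"grip":{"type":"number"},"newtons":{"type":"number"}},"required":["delta_pos","rotation"]}

```bash
mkdir -p pics; ls; python3 - <<'E'
from cell import env, eyes
import cv2,numpy as np
s=env.observe(); print(s['time'],s['ee_pos'],s['tcp_rot'],s['wrist_force'],s['grip_width'])
for c in ['top','side']:
    p,d=eyes.camera(c); cv2.imwrite(f'pics/{c}0.png',p[:,:,::-1])
    for q in ['wide_caddy','wide_caddy_button','slim_caddy_button','wide_caddy_lid']:
        for f in ['boxes_of','landmark_of']:
            print(c,q,f,[(np.round(r['xyz'],4).tolist(),round(r['p'],2)) for r in getattr(eyes,f)(c,q)][:3])
print(env.observe()['time'])
E
```

```text
pics
0.0 [0.21230197 0.53379714 0.23039377] [ 2.91095419  1.56908873 -2.18024423] [-0.68449943  0.04114393  0.03385117] 0.08516464055208929
top wide_caddy boxes_of [([0.5332, -0.2063, 0.112], 0.78)]
top wide_caddy landmark_of [([0.5374, -0.2091, 0.0024], 0.9)]
top wide_caddy_button boxes_of [([0.4751, -0.203, 0.1271], 0.61)]Traceback (most recent call last):
  File "<stdin>", line 8, in <module>
ValueError: it knows: wide_caddy
```

```bash
python3 - <<'E'
from cell import env, eyes
import cv2,numpy as np
p,d=eyes.camera('side'); cv2.imwrite('pics/side0.png',p[:,:,::-1])
for c in ['top','side']:
    for q in ['wide_caddy_button','slim_caddy_button','wide_caddy_lid']:
            print(c,q,[(np.round(r['xyz'],4).tolist(),round(r['p'],2)) for r in eyes.boxes_of(c,q)][:3])
print(eyes.landmark_of('side','wide_caddy'))
print(env.observe()['time'])
E
```

```text
top wide_caddy_button [([0.4751, -0.203, 0.1271], 0.61)]
top slim_caddy_button [([0.4965, 0.092, 0.1197], 0.6)]
top wide_caddy_lid [([0.5578, -0.2158, 0.113], 0.77)]
side wide_caddy_button [([0.4714, -0.2019, 0.1248], 0.5)]
side slim_caddy_button [([0.4963, 0.0885, 0.1233], 0.62)]
side wide_caddy_lid [([0.5566, -0.2259, 0.1099], 0.57)]
[{'xyz': [0.5344, -0.2068, -0.0006], 'p': 0.72}]
0.6
```

View pics/top0.png

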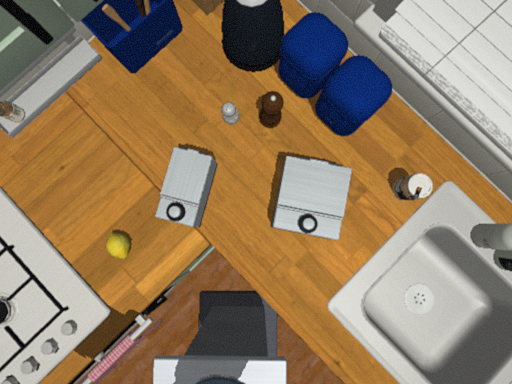

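View pics/side0.png

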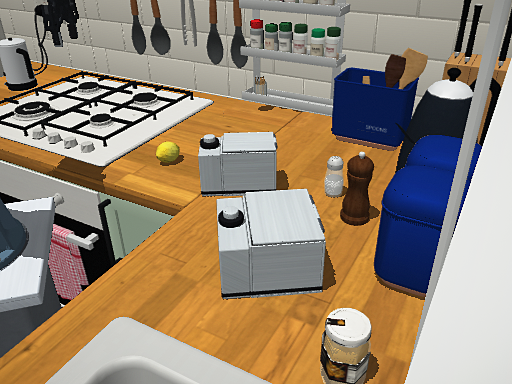

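The top view shows the wide caddy at right (lid ~(315,190), button (307,223)) and the slim one at left (button (176,211)). The networks agree. Next I'll measure the yaw.

```bash
cat > h.py <<'E'
from cell import env, eyes
import cv2,numpy as np
def cloud(c,d,M=None):
    m=M or eyes.camera_model(c)
    v,u=np.mgrid[0:384,0:512]
    P=np.stack([(u-m['cx'])/m['fx']*d,-(v-m['cy'])/m['fy']*d,-d,np.ones_like(d)],-1)
    return (P@np.linalg.inv(np.array(m['world_to_cam'])).T)[...,:3]
E
python3 - <<'E'
from h import *
p,d=eyes.camera('top'); W=cloud('top',d)
for q in ['wide_caddy_lid','wide_caddy_button','wide_caddy']:
    r=eyes.cut_out('top',q)
    if not r: continue
    k=r[0]['pixels']; pts=W[k&(d>0)]; 
    z=np.median(pts[:,2]); 
    pts=pts[abs(pts[:,2]-z)<.006]
    rect=cv2.minAreaRect((pts[:,:2]*1000).astype(np.float32))
    print(q,r[0]['p'],k.sum(),z,pts.mean(0).round(4),rect)
print(eyes.camera_model('top'))
from scipy.spatial.transform import Rotation as R
s=env.observe(); print(R.from_euler('xyz',s['tcp_rot']).as_matrix().round(3), s['ee_pos'],s['time'])
E
```

```text
wide_caddy_lid 0.71 3372 0.11177909799199548 [ 0.5578 -0.2137  0.1118] ((560.0431518554688, -214.33514404296875), (150.0277099609375, 115.89070129394531), 79.48469543457031)
wide_caddy_button 0.5 105 0.12435990957647836 [ 0.4751 -0.1974  0.1244] ((475.1965026855469, -197.1624298095703), (21.42218017578125, 24.528213500976562), 44.07834243774414)
wide_caddy 0.65 5169 0.11116081272068906 [ 0.5535 -0.2126  0.1118] ((535.5662231445312, -209.91339111328125), (150.1218719482422, 165.67950439453125), 79.32261657714844)
{'fx': 369.65799733660015, 'fy': 369.65799733660015, 'cx': 257.84867972021516, 'cy': 183.01267700235704, 'world_to_cam': array([[ 0.00938827, -0.99995359, -0.0021644 , -0.09355491],
       [ 0.99329739,  0.00907637,  0.1152298 , -0.57227745],
       [-0.1152048 , -0.0032317 ,  0.9933365 , -0.87125625],
       [ 0.        ,  0.        ,  0.        ,  1.        ]])}
[[ 0.    -0.929  0.37 ]
 [ 0.     0.37   0.929]
 [-1.    -0.     0.   ]] [0.21262356 0.53425834 0.23131517] 0.8
```

```bash
cat >> h.py <<'E'
from scipy.spatial.transform import Rotation as R
YAW=np.radians(-10.8); O=np.array([.5375,-.2095,0])
RC=R.from_euler('z',YAW)
def tgt(px,py,pz,tilt):
    t=np.radians(tilt); x=np.array([np.sin(t),0,-np.cos(t)]); z=np.array([0,1,0.]); y=np.cross(z,x)
    return O+RC.apply(np.array([px,py,pz])/1000), RC*R.from_matrix(np.stack([x,y,z],1))
def delta(*a):
    s=env.observe(); p,r=tgt(*a); r0=R.from_euler('xyz',s['tcp_rot']); p0=np.array(s['ee_pos'])
    print(a,'d',(r0.inv().apply(p-p0)*1000).round(1).tolist(),'rv',(r0.inv()*r).as_rotvec().round(4).tolist())
def where():
    s=env.observe(); print('t',s['time'],'caddy mm',(RC.inv().apply(np.array(s['ee_pos'])-O)*1000).round(1),'F',np.round(s['wrist_force'],2),'tau',np.round(s['torque'],2),'w',s['grip_width'], 'j',np.round(s['joints'],2))
E
python3 - <<'E'
from h import *
where(); delta(-57,0,170,30)
E
```

```text
t 0.8 caddy mm [-458.5  669.7  231.3] F [ 0.55  0.51 -0.51] tau [-0.02  0.03 -0.03] w 0.08506161255239318 j [ 0.99  0.18  1.61 -0.    1.35 -0.21]
(-57, 0, 170, 30) d [61.3, -520.9, -581.7] rv [-0.1859, -0.0498, -0.522]
```

Call:
move_arm:
  delta_pos:
    - [0,-260,-291]
    - [0,-260,-291]
    - [0,-260,-291]
    - [0,-260,-291]
    - [0,-260,-291]
    - [0,-260,-291]
    - [0,-260,-291]
    - [0,-260,-291]
  rotation:
    - [0,0,0]
    - [0,0,0]
    - [0,0,0]
    - [-0.09,-0.02,-0.25]
    - [-0.09,-0.02,-0.25]
    - [-0.1859,-0.0498,-0.522]
    - [-0.1859,-0.0498,-0.522]
    - [-0.1859,-0.0498,-0.522]
  grip: -1
  newtons: 30

```text
time: 1.8
ee_pos: [0.3457, 0.167, 0.2308]
tcp_rot: [-1.569, 1.047, -0.189]
wrist_force: [-0.2, -0.7, -0.4]
grip_width: -0.0001
```

```bash
python3 -c "
from h import *
where(); delta(-57,0,200,30)"
```

```text
t 1.8 caddy mm [-259.   333.9  230.8] F [-0.21 -0.72 -0.43] tau [ 0.07  0.2  -0.04] w -8.368142079451669e-05 j [ 0.36 -0.6   2.33 -0.32  0.97 -0.9 ]
(-57, 0, 200, 30) d [127.7, -160.2, -333.6] rv [-0.0019, -0.0003, -0.0001]
```

Call:
move_arm:
  delta_pos:
    - [127,-160,-333]
    - [127,-160,-333]
    - [127,-160,-333]
    - [127,-160,-333]
    - [127,-160,-333]
    - [127,-160,-333]
    - [127,-160,-333]
    - [127,-160,-333]
    - [127,-160,-333]
  rotation:
    - [0,0,0]
    - [0,0,0]
    - [0,0,0]
    - [0,0,0]
    - [0,0,0]
    - [0,0,0]
    - [0,0,0]
    - [0,0,0]
    - [0,0,0]

```text
time: 2.92
ee_pos: [0.4815, -0.1972, 0.2002]
tcp_rot: [-1.565, 1.049, -0.184]
wrist_force: [-0.3, 1.1, -0.5]
grip_width: -0.0004
```

```bash
python3 -c "
from h import *
where(); delta(-57,0,150,30); delta(-57,0,134,30)
p,d=eyes.camera('side'); cv2.imwrite('pics/side1.png',p[:,:,::-1])
p,d=eyes.camera('wrist'); cv2.imwrite('pics/wrist1.png',p[:,:,::-1])
"
```

```text
t 2.925 caddy mm [-57.3   1.5 200.2] F [-0.26  1.09 -0.51] tau [0.06 0.21 0.06] w -0.00035840417534699435 j [-0.8  -0.24  2.17  0.41  0.81 -2.41]
(-57, 0, 150, 30) d [43.7, 24.7, -1.7] rv [-0.0022, 0.0021, -0.0016]
(-57, 0, 134, 30) d [57.5, 32.7, -1.7] rv [-0.0022, 0.0021, -0.0016]
```

View pics/side1.png

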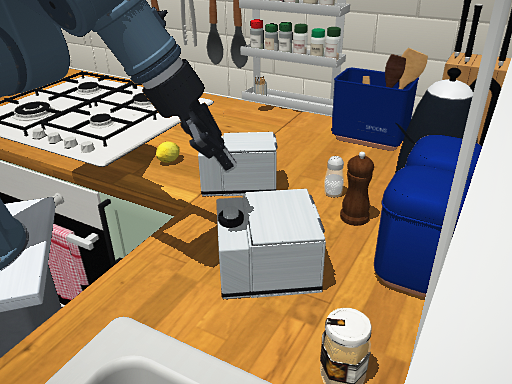

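View pics/wrist1.png

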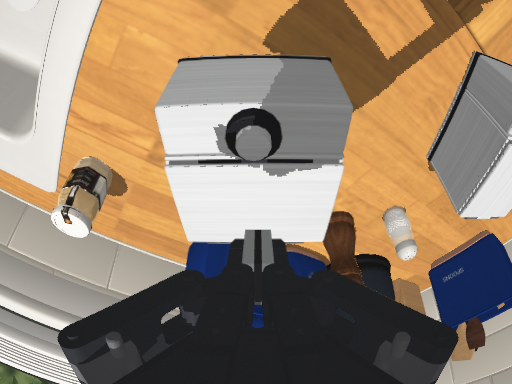

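The tip (side view (232,165)) is above the wide caddy's button (232,215). In the wrist view, fingers and button line up laterally (columns 258 and 253). Descending now.

Call:
move_arm:
  delta_pos:
    - [22,12,-2]
    - [44,25,-2]
    - [57,33,-2]
    - [57,33,-2]
    - [57,33,-2]
  rotation:
    - [0,0,0]
    - [0,0,0]
    - [0,0,0]
    - [0,0,0]
    - [0,0,0]

```text
time: 3.65
ee_pos: [0.4815, -0.1987, 0.1358]
tcp_rot: [-1.569, 1.046, -0.186]
wrist_force: [1.4, 0.3, 0.1]
grip_width: 0.0002
```

```bash
python3 -c "
from h import *
where(); delta(-57,0,128,30);delta(-57,0,125,30)
p,d=eyes.camera('side'); p=cv2.resize(p[150:310,170:340],None,fx=3.5,fy=3.5);cv2.imwrite('pics/side2.png',p[:,:,::-1])
"
```

```text
t 3.65 caddy mm [-5.700e+01  1.000e-01  1.358e+02] F [1.42 0.32 0.14] tau [ 0.05  0.24 -0.01] w 0.00018042933393829947 j [-0.81 -0.12  2.23  0.5   0.66 -2.53]
(-57, 0, 128, 30) d [6.8, 3.9, -0.1] rv [0.0001, 0.001, 0.001]
(-57, 0, 125, 30) d [9.4, 5.4, -0.1] rv [0.0001, 0.001, 0.001]
```

View pics/side2.png

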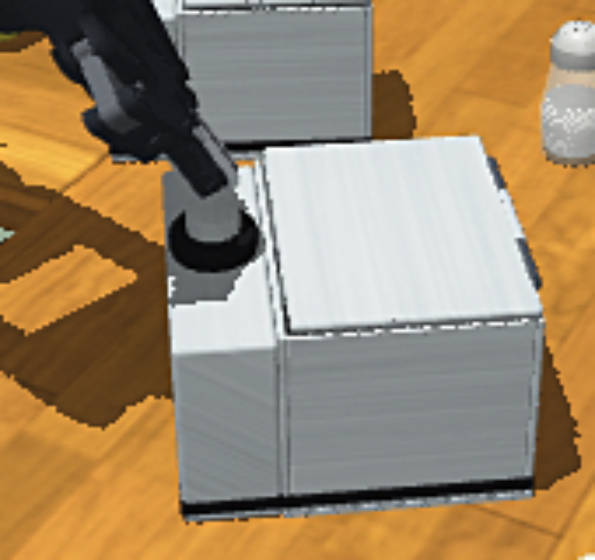

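The fingertip corner sits just above the button (crop ~(212,195)) and clear of the lid edge. I'll press it now.

Call:
move_arm:
  delta_pos:
    - [4,2.5,0]
    - [6,3.5,0]
    - [8,4.6,0]
    - [9,5.2,0]
    - [9,5.2,0]
  rotation:
    - [0,0,0]
    - [0,0,0]
    - [0,0,0]
    - [0,0,0]
    - [0,0,0]

```text
time: 4.32
ee_pos: [0.4816, -0.199, 0.1255]
tcp_rot: [-1.57, 1.046, -0.187]
wrist_force: [0.7, -0.1, -0.3]
grip_width: -0.0
```

```bash
python3 -c "
from h import *
where(); 
p,d=eyes.camera('side'); p=cv2.resize(p[100:310,170:340],None,fx=2.8,fy=2.8);cv2.imwrite('pics/side3.png',p[:,:,::-1])
"
```

```text
t 4.325 caddy mm [-5.690e+01 -1.000e-01  1.255e+02] F [ 0.68 -0.08 -0.33] tau [-0.01  0.18 -0.04] w -6.090303236873833e-07 j [-0.81 -0.1   2.23  0.52  0.63 -2.56]
```

View pics/side3.png

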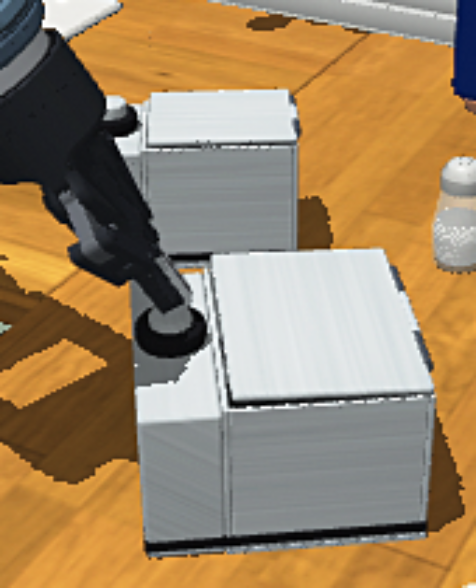

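No contact yet (force ≈ 0), so the tip is probably chamfered. I'll keep going down about 1 mm per row.

Call:
move_arm:
  delta_pos:
    - [0.9,0.5,0]
    - [1.7,1,0]
    - [2.6,1.5,0]
    - [3.5,2,0]
    - [3.5,2,0]
  rotation:
    - [0,0,0]
    - [0,0,0]
    - [0,0,0]
    - [0,0,0]
    - [0,0,0]

```text
time: 5.0
ee_pos: [0.4819, -0.1991, 0.1224]
tcp_rot: [-1.571, 1.045, -0.187]
wrist_force: [-9.1, 4.2, 14.8]
grip_width: 0.0001
```

```bash
python3 -c "
from h import *
where(); 
p,d=eyes.camera('side'); p=cv2.resize(p[100:310,170:340],None,fx=2.8,fy=2.8);cv2.imwrite('pics/side4.png',p[:,:,::-1])
"
```

```text
t 5.0 caddy mm [-56.5  -0.2 122.4] F [-9.11  4.21 14.84] tau [0.39 0.52 0.13] w 0.0001294125284158846 j [-0.81 -0.09  2.23  0.53  0.62 -2.57]
```

View pics/side4.png

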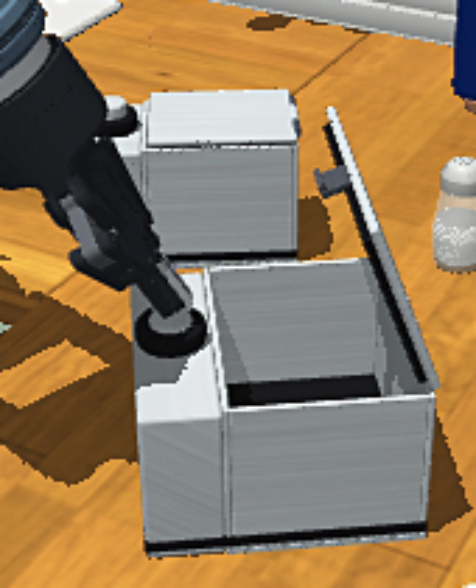

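The button is pressed and the lid stands at about 1.2 rad (side crop: edge from (330,110) to hinge (430,385)). A latch tab sits mid-width on its underside (330,180), so I'll push beside it, at y = -38 mm.

Call:
move_arm:
  delta_pos:
    - [-20,-10,0]
    - [-60,-20,0]
    - [-70,-30,0]
    - [-70,-30,0]
  rotation:
    - [0,0,0]
    - [0,0,0]
    - [0,0,0]
    - [0,0,0]

```text
time: 5.55
ee_pos: [0.4736, -0.1979, 0.1988]
tcp_rot: [-1.573, 1.043, -0.19]
wrist_force: [0.2, 0.5, -1.1]
grip_width: 0.0002
```

```bash
python3 -c "
from h import *
where(); delta(0,-38,195,30)
p,d=eyes.camera('top'); W=cloud('top',d); cv2.imwrite('pics/top5.png',p[:,:,::-1])
r=eyes.cut_out('top','wide_caddy_lid')
if r:
  k=r[0]['pixels']&(d>0); P=RC.inv().apply(W[k]-O)*1000
  print(r[0]['p'],k.sum(),np.percentile(P,[2,25,50,75,98],axis=0).round(0))
  print(np.median(np.arctan2(P[:,2]-108,79-P[:,0])))
"
```

```text
t 5.55 caddy mm [-64.9  -0.6 198.8] F [ 0.24  0.5  -1.11] tau [ 0.11  0.23 -0.06] w 0.00022694037176287249 j [-0.82 -0.26  2.19  0.42  0.81 -2.44]
(0, -38, 195, 30) d [36.0, -54.1, -37.4] rv [0.0016, -0.0006, 0.0041]
0.57 1145 [[ 22. -72.  14.]
 [ 37. -36. 151.]
 [ 48.  -2. 192.]
 [ 63.  31. 205.]
 [ 80.  70. 213.]]
1.2141519817968172
```

View pics/top5.png

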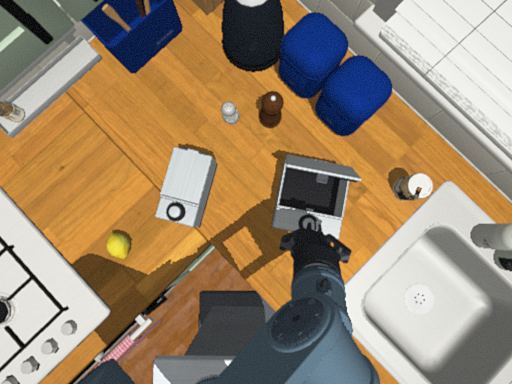

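The lid hovers at about 1.21 rad. I'll move to a stand-off in front of it.

Call:
move_arm:
  delta_pos:
    - [0,0,-37]
    - [20,-30,-37]
    - [36,-54,-37]
    - [36,-54,-37]
    - [36,-54,-37]
  rotation:
    - [0,0,0]
    - [0,0,0]
    - [0,0,0]
    - [0,0,0]
    - [0,0,0]

```text
time: 6.28
ee_pos: [0.5284, -0.2442, 0.1902]
tcp_rot: [-1.564, 1.05, -0.181]
wrist_force: [0.3, 0.8, -0.7]
grip_width: -0.0
```

```bash
python3 -c "
from h import *
where(); delta(20,-38,195,30); delta(50,-38,195,30)
p,d=eyes.camera('side'); p=cv2.resize(p[100:310,170:340],None,fx=2.8,fy=2.8);cv2.imwrite('pics/side6.png',p[:,:,::-1])
"
```

```text
t 6.275 caddy mm [ -2.4 -35.8 190.2] F [ 0.32  0.76 -0.75] tau [ 0.03  0.24 -0.03] w -2.0084661634464856e-05 j [-0.8  -0.05  2.04  0.43  0.77 -2.44]
(20, -38, 195, 30) d [7.0, -21.8, -2.2] rv [0.0001, 0.0038, -0.0025]
(50, -38, 195, 30) d [22.0, -47.8, -2.3] rv [0.0001, 0.0038, -0.0025]
```

View pics/side6.png

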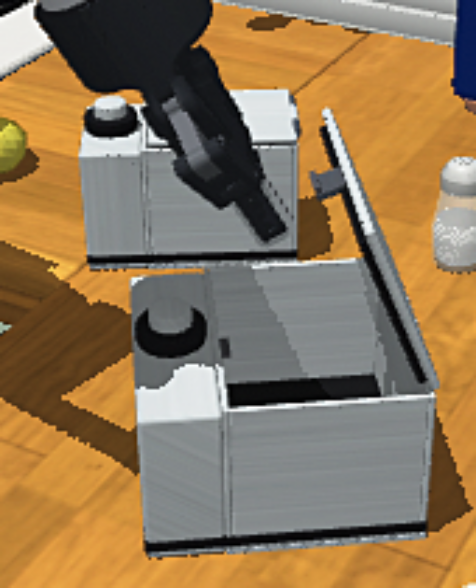

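Call:
move_arm:
  delta_pos:
    - [2,-13,-2]
    - [7,-22,-2]
    - [9.5,-26,-2]
    - [11.5,-29.6,-2]
    - [13.5,-33,-2]
    - [15.5,-36.5,-2]
    - [17.5,-40,-2]
    - [19.5,-43.5,-2]
    - [21,-46,-2]
    - [22,-47.6,-2]
  rotation:
    - [0,0,0]
    - [0,0,0]
    - [0,0,0]
    - [0,0,0]
    - [0,0,0]
    - [0,0,0]
    - [0,0,0]
    - [0,0,0]
    - [0,0,0]
    - [0,0,0]

```text
time: 7.58
ee_pos: [0.5795, -0.2561, 0.1954]
tcp_rot: [-1.565, 1.049, -0.182]
wrist_force: [-0.9, 0.6, 0.4]
grip_width: -0.0
```

```bash
python3 -c "
from h import *
where(); delta(50,-38,195,30); delta(80,-38,195,30)
p,d=eyes.camera('side'); p=cv2.resize(p[100:310,170:340],None,fx=2.8,fy=2.8);cv2.imwrite('pics/side7.png',p[:,:,::-1])
"
```

```text
t 7.575 caddy mm [ 50.  -37.9 195.4] F [-0.85  0.56  0.35] tau [0.1  0.24 0.02] w -2.5950963416761808e-05 j [-0.74  0.06  1.91  0.39  0.76 -2.36]
(50, -38, 195, 30) d [0.4, 0.2, -0.1] rv [0.0002, 0.0032, -0.0018]
(80, -38, 195, 30) d [15.3, -25.8, -0.2] rv [0.0002, 0.0032, -0.0018]
```

View pics/side7.png

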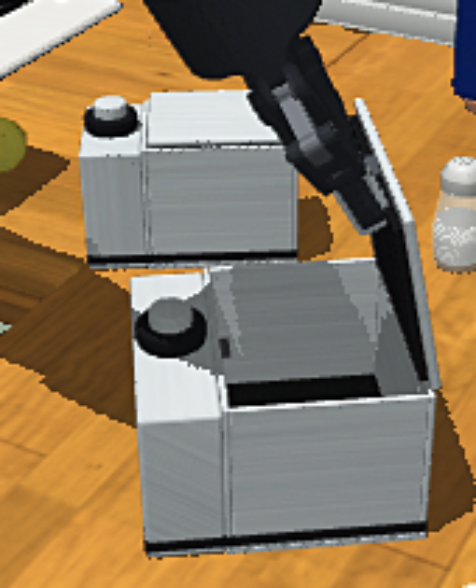

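The fingers (crop (375,215)) bear on the underside, and the lid has moved to about 1.37 rad. I'll keep leading it at the same slow pace.

Call:
move_arm:
  delta_pos:
    - [1.8,-3,0]
    - [3.5,-6,0]
    - [5.3,-9,0]
    - [7,-12,0]
    - [8.8,-15,0]
    - [10.5,-18,0]
    - [12.2,-21,0]
    - [14,-24,0]
    - [15.7,-27,0]
    - [17.5,-30,0]
  rotation:
    - [0,0,0]
    - [0,0,0]
    - [0,0,0]
    - [0,0,0]
    - [0,0,0]
    - [0,0,0]
    - [0,0,0]
    - [0,0,0]
    - [0,0,0]
    - [0,0,0]

```text
time: 8.88
ee_pos: [0.614, -0.2626, 0.1952]
tcp_rot: [-1.565, 1.049, -0.182]
wrist_force: [0.1, 0.5, 0.1]
grip_width: -0.0002
```

```bash
python3 -c "
from h import *
where()
p,d=eyes.camera('side'); p=cv2.resize(p[100:310,170:340],None,fx=2.8,fy=2.8);cv2.imwrite('pics/side8.png',p[:,:,::-1])
"
```

```text
t 8.875 caddy mm [ 85.1 -37.8 195.2] F [0.15 0.45 0.06] tau [0.04 0.25 0.05] w -0.0002133683438276313 j [-0.7   0.13  1.83  0.37  0.75 -2.31]
```

View pics/side8.png

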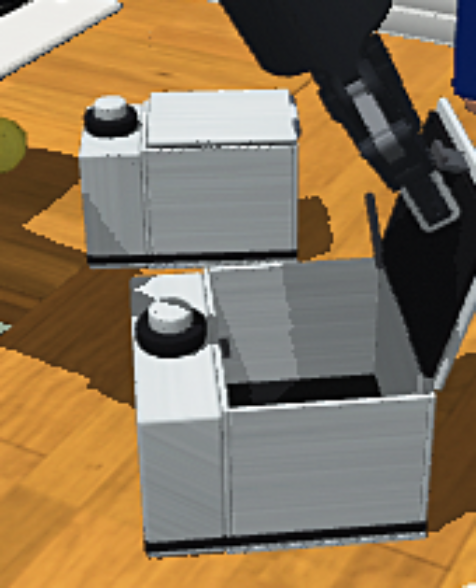

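The lid has fallen back to its stop and the fingers are clear of it. I'll withdraw to the front and up.

Call:
move_arm:
  delta_pos:
    - [-15,26,0]
    - [-45,55,0]
    - [-85,70,0]
    - [-125,85,0]
    - [-150,90,0]
    - [-150,90,0]
    - [-150,90,0]
    - [-150,90,0]
  rotation:
    - [0,0,0]
    - [0,0,0]
    - [0,0,0]
    - [0,0,0]
    - [0,0,0]
    - [0,0,0]
    - [0,0,0]
    - [0,0,0]

```text
time: 9.93
ee_pos: [0.4642, -0.2342, 0.2791]
tcp_rot: [-1.562, 1.05, -0.179]
wrist_force: [0.4, -1.2, -0.4]
grip_width: 0.0
```

```bash
python3 -c "
from h import *
where()
p,d=eyes.camera('side'); cv2.imwrite('pics/side9.png',p[:,:,::-1])
W=cloud('side',d)
r=eyes.cut_out('side','wide_caddy_lid')
if r:
  k=r[0]['pixels']&(d>0); P=RC.inv().apply(W[k]-O)*1000
  P=P[(P[:,2]>140)&(P[:,2]<230)&(P[:,0]<130)]
  print(r[0]['p'],len(P),np.percentile(np.arctan2(P[:,2]-108,79-P[:,0]),[10,50,90]))
"
```

```text
t 9.925 caddy mm [-67.4 -38.  279.1] F [ 0.39 -1.17 -0.41] tau [ 0.06  0.26 -0.01] w 2.3140783808645916e-05 j [-0.91 -0.33  2.07  0.4   1.03 -2.44]
0.84 2114 [1.65553738 1.74982245 1.82756464]
```

View pics/side9.png

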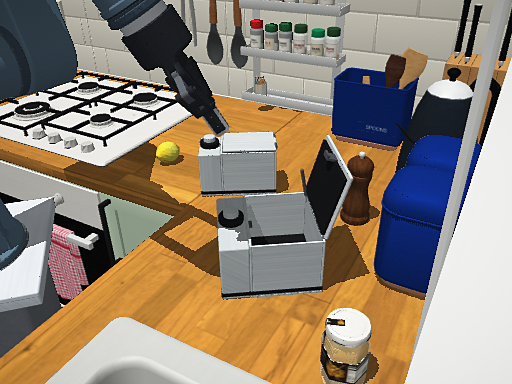

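The lid leans back past upright (side view (330,185)), and the arm is clear. I'll check the angle with a plane fit, using both cameras.

```bash
python3 -c "
from h import *
for c in ['side','top']:
  p,d=eyes.camera(c); W=cloud(c,d)
  r=eyes.cut_out(c,'wide_caddy_lid')
  if not r: print(c,'none'); continue
  k=r[0]['pixels']&(d>0); k=cv2.erode(k.astype(np.uint8),np.ones((3,3)))>0
  P=RC.inv().apply(W[k]-O)*1000
  P=P[(P[:,2]>125)&(P[:,2]<225)&(P[:,0]>60)&(P[:,0]<140)]
  for i in range(4):
    a=np.polyfit(P[:,2],P[:,0],1); e=P[:,0]-np.polyval(a,P[:,2]); P=P[abs(e)<max(3,1.5*e.std())]
  print(c,len(P),e.std(),'angle',np.pi/2+np.arctan(a[0]),'top z,x',P[:,2].max(),P[:,0].max())
where()
"
```

```text
side 1667 0.7631477229881883 angle 1.8555785532628468 top z,x 212.33376964630452 103.30422599510038
top 1358 0.9876708265112698 angle 1.8658884976681116 top z,x 215.6183335792701 104.58999649194374
t 10.225 caddy mm [-67.4 -38.2 280. ] F [0.32 0.32 0.12] tau [ 0.03  0.27 -0.01] w -9.708772742576361e-05 j [-0.91 -0.33  2.07  0.4   1.03 -2.44]
```

Both cameras put the lid at about 1.86 rad, at its stop, with the arm clear and at rest. Handing in.

```bash
python3 -c "
from h import *
print(env.hand_in())"
```

```text
the job is handed in; nothing more can be done
None
```

The wider caddy is open: I pressed its button with the closed fingertips and the lid sprang freely to about 1.21 rad. I then steadied it on the underside, beside the latch tab, and led it back slowly at about 30 mm/s. It fell to its stop by itself. I handed in at about 10 s of the 32 s allowed; no verdict is reported.

**Last checks:**
- **Lid angle:** plane fits put it at 1.856 rad (side camera) and 1.866 rad (top camera), against a stop of 1.85 rad. An earlier, cruder estimate gave 1.75 rad. I think that one reads low because it included the tab and ignored the lid's thickness.
- **Arm:** it stands clear in front and above, with about 0.5 N on the wrist, which is noise level.
- **Forces:** the button press peaked at about 18 N at the wrist, because contact came about 3 mm lower than planned. The wrist read only about 1 N at the one check made while the fingers bore on the lid.
- **Narrower caddy:** the arm never touched it.

I had no direct reading of the lid's speed or the finger contact force. Those limits are judged only from the slow pace and the low wrist readings.

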